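# Clip the lid on the game cartridge box

### The job

The red game cartridges are back in their clear storage box: put the white lid on the box so that it sits fully down on the rim all round, let go of it, then fold all four blue clips down over the rim and press each one right home so that it hangs straight down along the side of the box. Leave the glass, the tin and the other things on the cabinet where they are.

Things in the scene. Friction and masses are not known exactly. Their poses are not given: they have to be found in the camera images.
- lid_grip (a point): Centre (half-way up) of the blue grip on top of the lid: a bar 84 mm long (along the lid's y), 16 wide, 30 tall; its top is 15 mm above this point, the lid's top surface 15 mm below. The lid is a loose white plate 130 x 180 x 4 mm, about 0.36 kg with its clips, lying level on the cabinet at the start, clips up. Axes: x along the short side, y along the long side, z up. It fits either way round.
- lid_seat (a point): Centre of the underside of the lid's plate (the face that comes down on the box rim), 19 mm below lid_grip; axes as lid_grip. Below it a sealing plug reaches 14 mm down: it enters the box's mouth with 1.5 mm play each way, and its lower 11 mm tapers inwards by 6 mm on each side as a lead-in. The lid at first stands on this plug.
- box_rim (a point): Centre of the mouth of the clear storage box, at rim height. Box: 120 mm (its x) x 170 mm (y) outside, 88 tall, walls 3; it does not slide or lift. A grey catch ridge, 5.5 mm proud, runs along each outer wall 16 to 20 mm below the rim. Three red cartridges inside, tops 20 mm below the rim. z up. The lid is on when lid_seat is at box_rim with axes parallel (either way round).
- clip_front_edge (a point): Middle of the free edge of the blue clip on the lid's -x side. The clip is a leaf 90 mm wide, 3 mm thick, reaching 34 to 36 mm from its hinge to this edge, with a catch bar on its inner face and a 4 mm lip turned outwards along the edge. The hinge line lies 69 mm from the lid's centre towards -x, 1 mm above the underside of the lid's plate.
- clip_front (a joint): Clip on the lid's -x side, rad: 0 = up, leaning out 30 degrees above level; 0.52 = level, straight out; 2.09 (stop) = hanging straight down, caught under the box's ridge. Stiff moulded hinge: it takes about 1.5 N at the edge to turn and stays at whatever angle it is left, so it must be pressed right home.
- clip_back_edge (a point): Middle of the free edge of the blue clip on the lid's +x side. The clip is a leaf 90 mm wide, 3 mm thick, reaching 34 to 36 mm from its hinge to this edge, with a catch bar on its inner face and a 4 mm lip turned outwards along the edge. The hinge line lies 69 mm from the lid's centre towards +x, 1 mm above the underside of the lid's plate.
- clip_back (a joint): Clip on the lid's +x side, rad: 0 = up, leaning out 30 degrees above level; 0.52 = level, straight out; 2.09 (stop) = hanging straight down, caught under the box's ridge. Stiff moulded hinge: it takes about 1.5 N at the edge to turn and stays at whatever angle it is left, so it must be pressed right home.
- clip_left_edge (a point): Middle of the free edge of the blue clip on the lid's +y side. The clip is a leaf 64 mm wide, 3 mm thick, reaching 34 to 36 mm from its hinge to this edge, with a catch bar on its inner face and a 4 mm lip turned outwards along the edge. The hinge line lies 94 mm from the lid's centre towards +y, 1 mm above the underside of the lid's plate.
- clip_left (a joint): Clip on the lid's +y side, rad: 0 = up, leaning out 30 degrees above level; 0.52 = level, straight out; 2.09 (stop) = hanging straight down, caught under the box's ridge. Stiff moulded hinge: it takes about 1.5 N at the edge to turn and stays at whatever angle it is left, so it must be pressed right home.
- clip_right_edge (a point): Middle of the free edge of the blue clip on the lid's -y side. The clip is a leaf 64 mm wide, 3 mm thick, reaching 34 to 36 mm from its hinge to this edge, with a catch bar on its inner face and a 4 mm lip turned outwards along the edge. The hinge line lies 94 mm from the lid's centre towards -y, 1 mm above the underside of the lid's plate.
- clip_right (a joint): Clip on the lid's -y side, rad: 0 = up, leaning out 30 degrees above level; 0.52 = level, straight out; 2.09 (stop) = hanging straight down, caught under the box's ridge. Stiff moulded hinge: it takes about 1.5 N at the edge to turn and stays at whatever angle it is left, so it must be pressed right home.
- tumbler: Upside-down glass tumbler, 76 mm across, 95 mm tall, leave alone. Origin under its centre, z up.
- tin: Small aluminium box with a hinged flap lid, 78 x 108 x 46 mm, leave alone. Origin under its centre.
- tray: Stainless steel tray 120 x 240 x 22 mm, leave alone. Origin under its centre.
- remote: Black remote control 42 x 170 x 18 mm lying in the tray, leave alone. Origin under its centre.
- controller: Matte black game controller about 100 x 150 mm, 53 mm tall, leave alone. Origin under its centre.
- cases: Stack of three flat game cases 135 x 170 x 42 mm, leave alone. Origin under its centre.
- coasters: Stack of three cork coasters 95 x 95 x 18 mm, leave alone. Origin under its centre.
Mind the look-alikes: they are no part of the job. What is shaped like the part that bears box_rim but green or orange is not meant.

How it is judged (in metres and radians):
On the way:
1. the lid sits fully down on the box rim, square with it, and has been let go (z of lid_seat in the frame of box_rim between -0.003 and 0.003 m and horizontal distance between lid_seat and box_rim below 0.005 m and angle between the y axis of lid_seat and the y axis of box_rim, either way round below 0.06 rad and angle between lid_seat's own z axis and vertical below 0.03 rad and contact force between the fingers and anything else below 0.1 N), for 0.2 s.
At the end, for the whole second after the job is handed in: The lid sits down on the box rim (plate within 3 mm of the rim, centred within 5 mm, square within 0.06 rad, level within 0.03 rad) and all four clips are folded home (each joint above 1.99 rad) (z of lid_seat in the frame of box_rim between -0.003 and 0.003 m and horizontal distance between lid_seat and box_rim below 0.005 m and angle between the y axis of lid_seat and the y axis of box_rim, either way round below 0.06 rad and angle between lid_seat's own z axis and vertical below 0.03 rad and value of joint each of clip_front, clip_back, clip_left, clip_right above 1.99 rad); the robot touches nothing.
It fails at once if the glass tumbler is shifted more than 25 mm (distance of tumbler from where it was at the start of the episode above 0.025 m).
It fails at once if another bystander (tin, tray, remote, controller, cases or coasters) is shifted more than 25 mm (distance of any of tin, tray, remote, controller, cases, coasters from where it was at the start of the episode above 0.025 m).
It also fails if it takes over 67 s, if anything falls off the work surface, if the arm or the gripper's body presses on something with over 40 N, if the wrist force passes 120 N, or if a joint passes its speed limit or range.

### The arm

A 6-joint arm with a two-finger parallel gripper is mounted at the origin on the work surface. World frame = base frame: x ahead of the robot, y to its left, z up, the work surface at z = 0. Lengths are in mm, angles in rad, forces in N, time in s.
With the tool pointing down it reaches from about 350 to 875 mm from the base axis. Payload 4.2 kg.
Tool frame: the origin (TCP) lies midway between the tips of the shut fingers; the grasp point (between the pads) lies 19 mm behind it; z points along the fingers, y is the line along which they close (so a half turn about z gives the same grasp; the last joint's range is limited). The gripper opens to 85 mm and grips with 20 to 120 N. Pads are 22 mm wide; open, the fingers measure 114 mm over their backs; the gripper's body (76 mm by 85 mm) begins 54 mm behind the grasp point. The pads swing forward as they close: fully open they stand 13 mm farther back than shut.
Start: joints at [-0.988, 0.385, 0.008, 0, -1.194, -0.259], TCP at [198.872, -592.494, 231.312] pointing down, gripper open.
Joint ranges: [-3.14, 3.14], [-1.21, 2.06], [-1.07, 1.41], [-3.16, 2.05], [-2.99, -0.16], [-3.1, 3.1]. Speed limits (rad/s): [2.79, 2.79, 3.14, 3.14, 3.14, 3.14].

### API

Orientations are given as a unit quaternion [x, y, z, w].
In Python, from bench import arm, eyes, nets gives the robot as it stands.
- The arm moves only by the tool apply_moves, never from a script. Its arguments are lists of equal length, an entry for each row: "delta_rot": the turn, a rotation vector about the tool's x, y, z as a fraction of full scale, a list of three; "xyz": the shift along the tool's x, y, z as a fraction of full scale, a list of three; "hand": the gripper command: -1 is fully open, 1 is shut, values between are in proportion. In form: {"delta_rot": [[ax, ay, az], ...], "xyz": [[dx, dy, dz], ...], "hand": [hand, ...]}. A call has 1 to 20 rows; each row shifts and turns the commanded pose from where the row before left it, along the tool's axes as they then stand; what a row does not reach is not made up. Full scale, the value 1, is 0.025 m for a shift and 6 degrees for a turn. A row lasts 1/12 s, in which the tool goes at most 41.7 mm and 7.16 degrees, less where a joint would pass 70% of its speed; a pose out of reach is approached as far as the arm can. A call with a number of a shift or a turn outside -1 to 1 is refused whole. A call with a gripper value outside its range is refused whole. The fingers move at their own pace and stop on an object; the grip force is fixed at half the most. Time passes only in rows, so rows that do not move let the fingers close. It gives the time, the measured TCP pose, the force, the opening and the grip force at its end, in the units of the state.
- arm.read_state(): the state, without advancing time (a new reading comes with each control period).
- eyes.get_image(name): name is "side" or "top"; returns a dict with "frame" (420x560x3 uint8, red, green, blue), "range_z" (420x560 float32, mm along the optical axis (not along the pixel's ray), 0 where there is no reading), "camera_matrix" (3x3 intrinsics, pixels), "dist" ([k1, k2, p1, p2, k3] as OpenCV has them; the pictures are not rectified), "R" (3x3) and "t" (3): a world point X has camera coordinates R X + t. Camera axes: x right, y down, z forward; pixel columns grow to the right and rows downward; lengths in mm; the calibration is good to about 2 mm. A picture is of the moment at which its call begins.
- arm.job_done(): hands the job in; it is judged then, once.
Trained networks look in a picture, given as the dict that the camera call returned (one of the last four; its "shot" number tells which), for a name from the list of things; names that differ only in an ending like _2 or _b are one class to them, and where a whole thing is asked for, a point or a joint stands for the part that bears it (a point fixed in the world has none). Each returns a list of dicts, best first, with "score" (0 to 1); they miss things now and then, are a little off and sometimes report something else, mostly with a low value. They report only what shows in the picture. A call takes as long as a camera call. They do not tell look-alikes from the thing itself.
- nets.look_for(name, picture): "bbox" ([left, top, right, bottom] in pixels, round what is visible of it).
- nets.masks_of(name, picture): "region" (420x560 bool, what is visible of it) and "bbox" ([left, top, right, bottom] in pixels, round what is visible of it).
The state is a dict: "clock": time; "joints": joint angles; "joint_vel": joint speeds; "joint_efforts": joint torques, N m; "position": TCP position; "ee_rot": TCP orientation; "contact_force": force on the tool from outside, world axes, zero at the start; "wrist_torque": the same for the moment, N m; "gripper_width": finger opening in mm; "grasp_force": force on a finger pad.
Only numpy, scipy, OpenCV 4.12 (cv2) and the standard library are available. Lean on these libraries where they do the work, as an engineer would, in place of code of your own. Each camera call takes 0.05 s, during which the arm holds its last target. There are 200 camera calls.

## Working session

There is one attempt and no reset: what is moved stays moved. The work goes in short steps, Python scripts to look and compute and a tool call to move; the robot and the scene stay as the last step left them, time stands still between calls to the robot, and variables do not carry over. Pictures are saved under pics/ and viewed, at most 10 in all, crops included, and the job is handed in when it is done.

Besides the shell and the picture viewer there is one more tool, called after ">>>" by a JSON object that holds its "api" and its "payload", one argument or row to a line. apply_moves: Moves the arm, as the interface text tells. Its arguments: {"type":"object","properties":{"delta_rot":{"type":"array"},"xyz":{"type":"array"},"hand":{"type":"array"}},"required":["delta_rot","xyz","hand"]}

```bash
mkdir -p pics; ls; cat > h.py <<'E'
import numpy as np, cv2
from bench import arm, eyes, nets
from scipy.spatial.transform import Rotation as Rn
def cloud(p):
    K=np.array(p["camera_matrix"]);d=np.array(p["dist"]);R=np.array(p["R"]);t=np.array(p["t"])
    h,w=p["range_z"].shape
    u,v=np.meshgrid(np.arange(w),np.arange(h))
    n=cv2.undistortPoints(np.stack([u,v],-1).reshape(-1,1,2).astype(float),K,d).reshape(h,w,2)
    z=p["range_z"].astype(float)
    X=np.dstack([n*z[...,None],z])
    W=(X-t)@R
    W[z==0]=np.nan
    return W
def save(p,name): cv2.imwrite(f"pics/{name}.png",p["frame"][...,::-1])
def both(tag):
    o={}
    for c in ("side","top"):
        p=eyes.get_image(c); save(p,f"{c}_{tag}"); o[c]=p
    return o
E
python3 - <<'E'
from h import *
o=both("a")
cv2.imwrite("pics/a.png",np.hstack([cv2.resize(o[c]["frame"][...,::-1],(400,300)) for c in o]))
for c,p in o.items():
    W=cloud(p); print(c,"campos",-(np.array(p["R"]).T@np.array(p["t"])).round(0))
    for n in ["lid_grip","box_rim","clip_front","tumbler","tin","tray","controller","cases","coasters"]:
        for m in nets.masks_of(n,p)[:3]:
            q=W[m["region"]]; q=q[~np.isnan(q[:,0])]
            print(n,round(m["score"],2),np.round(m["bbox"]),np.median(q,0).round(0) if len(q) else None,np.percentile(q,[2,98],axis=0).round(0).tolist() if len(q) else '')
print(arm.read_state())
E
```

```text
pics
side campos [-216. 1046. 1171.]
lid_grip 0.74 [207. 221. 269. 272.] [551. 183.  19.] [[464.0, 61.0, 12.0], [650.0, 292.0, 47.0]]
lid_grip 0.18 [209. 232. 228. 249.] [638. 187.  23.] [[622.0, 145.0, 13.0], [655.0, 224.0, 34.0]]
box_rim 0.74 [282. 168. 334. 218.] [ 497. -185.   55.] [[439.0, -300.0, 1.0], [577.0, -116.0, 88.0]]
box_rim 0.71 [345. 178. 397. 222.] [ 322. -253.   47.] [[207.0, -391.0, -1.0], [372.0, -231.0, 90.0]]
box_rim 0.56 [398. 147. 410. 174.] [ 278. -658.   58.] [[264.0, -700.0, 18.0], [319.0, -543.0, 90.0]]
clip_front 0.66 [247. 248. 268. 266.] [472. 172.  25.] [[454.0, 127.0, 12.0], [491.0, 214.0, 37.0]]
tumbler 0.93 [219. 188. 243. 220.] [700.  38.  61.] [[677.0, -9.0, -2.0], [771.0, 57.0, 98.0]]
tin 0.71 [291. 227. 326. 262.] [355.  37.  43.] [[317.0, -65.0, -3.0], [413.0, 80.0, 49.0]]
tray 0.89 [154. 205. 218. 255.] [787. 211.   5.] [[721.0, 83.0, -4.0], [865.0, 323.0, 23.0]]
controller 0.81 [235. 168. 271. 193.] [ 758. -156.   35.] [[707.0, -248.0, 6.0], [807.0, -103.0, 53.0]]
controller 0.66 [313. 143. 350. 174.] [ 555. -492.   40.] [[485.0, -611.0, 1.0]
[... 1773 characters left out ...]
1,  3.84671994e-01,  7.90056821e-03, -1.93431591e-05,
       -1.19399129e+00, -2.58618508e-01]), 'joint_vel': array([ 2.75281719e-05, -9.24478523e-04,  5.26320857e-04, -1.41259547e-03,
        2.03620093e-03,  3.73732312e-04]), 'joint_efforts': array([ 9.08249331e-05, -3.92099297e+01,  1.88620967e+01,  4.19061586e+00,
       -2.52720192e-04,  1.23622516e-05]), 'position': array([ 198.85409806, -592.49829236,  231.32634649]), 'ee_rot': array([-1.61160498e-01,  9.86928211e-01, -1.16702381e-05,  1.50697246e-05]), 'contact_force': array([-0.26850821,  0.40258944, -0.05044272]), 'wrist_torque': array([-0.02934673, -0.00243735, -0.00395708]), 'grasp_force': 0.0, 'gripper_width': 85.38683372557162}
```

View pics/top_a.png

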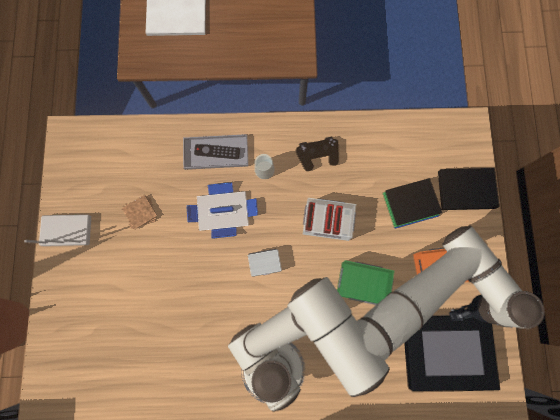

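View pics/side_a.png

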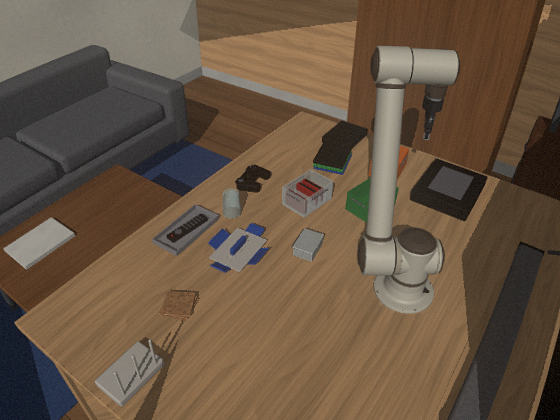

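The lid (white with blue clips and grip) is at about (223,210) in the top view. The clear box with the red cartridges is at (330,219), and the green and orange boxes at (365,282) and (428,262) are decoys. Next I'll fit the lid and box poses.

```bash
cat > m.py <<'E'
from h import *
def rect(q):
    (c,s,a)=cv2.minAreaRect(q[:,:2].astype(np.float32)); 
    b=cv2.boxPoints((c,s,a)); e=[b[1]-b[0],b[2]-b[1]]; L=max(e,key=np.linalg.norm)
    y=np.degrees(np.arctan2(L[1],L[0]))%180
    return np.round(c,1),np.round(sorted(s),1),round(y,1)
def near(W,c,r): return np.linalg.norm(W[...,:2]-np.array(c),axis=-1)<r
def pca(q):
    m=q.mean(0); u,s,v=np.linalg.svd(q[:,:2]-m[:2],full_matrices=False)
    return m.round(1),round(np.degrees(np.arctan2(v[0,1],v[0,0]))%180,1),(s/np.sqrt(len(q))*np.sqrt(12)).round(0)
def run(p,lid=(560,176),box=(513,-208),zl=18):
    W=cloud(p); hsv=cv2.cvtColor(p["frame"],cv2.COLOR_RGB2HSV); H,S,V=cv2.split(hsv)
    blue=(abs(H.astype(int)-112)<14)&(S>110)
    z=W[...,2]
    g=near(W,lid,150)&blue
    q=W[g&near(W,lid,48)]; q=q[q[:,2]>zl+19]; 
    print(" grip",len(q),pca(q),rect(q))
    w=near(W,lid,115)&(S<60)&(V>120)&(z>zl-10)&(z<zl+10)
    n,lab,st,ce=cv2.connectedComponentsWithStats(w.astype(np.uint8)); k=1+np.argmax(st[1:,4])
    q=W[lab==k]; print(" plate",len(q),pca(q),rect(q),np.median(q[:,2]).round(1))
    n,lab,st,ce=cv2.connectedComponentsWithStats((g&~near(W,lid,55)).astype(np.uint8))
    for k in range(1,n):
        if st[k,4]>25: print("  clip",st[k,4],W[lab==k].mean(0).round(1))
    if box is not None:
        r=near(W,box,120)&(z>80)&(z<100); q=W[r]; print(" rim",len(q),rect(q),np.median(q[:,2]).round(1))
        r=near(W,box,95)&((H<8)|(H>172))&(S>130)&(z>40); q=W[r]; print(" red",len(q),rect(q),np.median(q[:,2]).round(1))
E
python3 - <<'E'
from m import *
for c in ("top","side"):
    p=eyes.get_image(c); print(c); run(p)
    x0,y0,x1,y1=(170,165,390,260) if c=="top" else (190,150,350,290)
    im=p["frame"][y0:y1,x0:x1,::-1]; s=400/(x1-x0) if c!="top" else 3.5
    cv2.imwrite(f"pics/c_{c}.png",cv2.resize(im,None,fx=s,fy=s,interpolation=cv2.INTER_CUBIC))
a=cv2.imread("pics/c_top.png");b=cv2.imread("pics/c_side.png")
E
```

```text
top
 grip 81 (array([559.1, 173.7,  48.2]), np.float64(93.4), array([75., 14.])) (array([559.3, 174.2]), array([15.2, 72.9]), np.float32(93.4))
 plate 1549 (array([558.9, 174.2,  18.9]), np.float64(94.7), array([186., 135.])) (array([551.3, 172.7]), array([149.4, 181.7]), np.float32(95.4)) 19.0
  clip 222 [642.6 180.1  26. ]
  clip 154 [568.2  65.5  22.9]
  clip 100 [551.5 277.9  22.5]
  clip 184 [478.1 166.8  25. ]
 rim 197 (array([ 511. , -211.2]), array([128.4, 175.6]), np.float32(79.0)) 87.8
 red 326 (array([ 517.2, -194.1]), array([102.3, 118.8]), np.float32(81.1)) 68.8
side
 grip 73 (array([553.4, 178.8,  45.6]), np.float64(95.7), array([85., 13.])) (array([553.4, 178. ]), array([15.7, 85. ]), np.float32(96.2))
 plate 1106 (array([552.4, 182.8,  17.3]), np.float64(92.9), array([187., 137.])) (array([556.1, 176.1]), array([133.1, 182.6]), np.float32(94.5)) 17.4
  clip 135 [564.9  65.4  21.2]
  clip 191 [640.  183.4  24.1]
  clip 116 [472.8 170.1  24.8]
  clip 58 [548.7 283.3  21.7]
 rim 211 (array([ 509.3, -209. ]), array([129. , 178.4]), np.float32(81.0)) 84.9
 red 207 (array([ 516.3, -203.4]), array([ 91.1, 105.1]), np.float32(80.0)) 63.9
```

View pics/c_top.png

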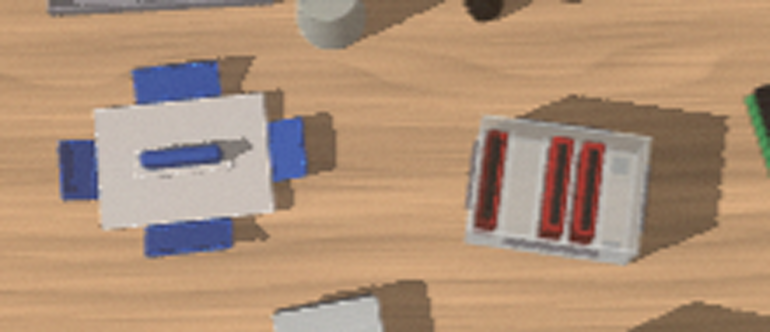

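>>> {"api": "apply_moves", "payload": {
  "delta_rot": [
    [0,0,-1],
    [0,0,-1],
    [0,0,-1],
    [0,0,-1],
    [0,0,-1],
    [0,0,-1],
    [0,0,-1],
    [0,0,-1],
    [0,0,-1],
    [0,0,-1],
    [0,0,-1],
    [0,0,-1],
    [0,0,-0.75],
    [0,0,0],
    [0,0,0],
    [0,0,0],
    [0,0,0],
    [0,0,0],
    [0,0,0],
    [0,0,0]
  ],
  "xyz": [
    [0,0,0],
    [0,0,0],
    [0,0,0],
    [0,0,0],
    [0,0,0],
    [0,0,0],
    [0,0,0],
    [0,0,0],
    [0,0,0],
    [0,0,0],
    [0,0,0],
    [0,0,0],
    [0,0,0],
    [-1,-0.578,0],
    [-1,-0.578,0],
    [-1,-0.578,0],
    [-1,-0.578,0],
    [-1,-0.578,0],
    [-1,-0.578,0],
    [-1,-0.578,0]
  ],
  "hand": [-1,-1,-1,-1,-1,-1,-1,-1,-1,-1,-1,-1,-1,-1,-1,-1,-1,-1,-1,-1]
}}

```text
clock: 2.77
position: [284.6, -408.0, 231.5]
ee_rot: [0.738, -0.675, 0.0, -0.0]
contact_force: [0.9, -0.8, 0.3]
gripper_width: 85.4
grasp_force: 0.0
```

>>> {"api": "apply_moves", "payload": {
  "delta_rot": [
    [0,0,0],
    [0,0,0],
    [0,0,0],
    [0,0,0],
    [0,0,0],
    [0,0,0],
    [0,0,0],
    [0,0,0],
    [0,0,0],
    [0,0,0],
    [0,0,0],
    [0,0,0],
    [0,0,0],
    [0,0,0],
    [0,0,0],
    [0,0,0],
    [0,0,0],
    [0,0,0],
    [0,0,0],
    [0,0,0]
  ],
  "xyz": [
    [-1,-0.578,0],
    [-1,-0.578,0],
    [-1,-0.578,0],
    [-1,-0.578,0],
    [-1,-0.578,0],
    [-1,-0.578,0],
    [-1,-0.578,0],
    [-1,-0.578,0],
    [-1,-0.578,0],
    [-1,-0.578,0],
    [-1,-0.578,0],
    [-1,-0.578,0],
    [-1,-0.578,0],
    [-1,-0.578,0],
    [-1,-0.578,0],
    [-1,-0.578,0],
    [-1,-0.578,0],
    [-1,-0.578,0],
    [-1,-0.578,0],
    [-1,-0.578,0]
  ],
  "hand": [-1,-1,-1,-1,-1,-1,-1,-1,-1,-1,-1,-1,-1,-1,-1,-1,-1,-1,-1,-1]
}}

```text
clock: 4.43
position: [528.5, 115.7, 231.5]
ee_rot: [0.738, -0.675, 0.0, -0.0]
contact_force: [0.3, -0.5, 0.4]
gripper_width: 85.4
grasp_force: 0.0
```

>>> {"api": "apply_moves", "payload": {
  "delta_rot": [
    [0,0,0],
    [0,0,0],
    [0,0,0],
    [0,0,0],
    [0,0,0],
    [0,0,0],
    [0,0,0],
    [0,0,0]
  ],
  "xyz": [
    [-1,-0.578,0],
    [-1,-0.578,0],
    [-0.35,-0.2,0.5],
    [0,0,1],
    [0,0,1],
    [0,0,1],
    [0,0,0],
    [0,0,0]
  ],
  "hand": [-1,-1,-1,-1,-1,-1,-1,-1]
}}

```text
clock: 5.1
position: [555.9, 174.9, 142.7]
ee_rot: [0.738, -0.675, -0.0, 0.002]
contact_force: [0.1, 0.6, 1.4]
gripper_width: 85.4
grasp_force: 0.0
```

```bash
cat >> h.py <<'E'
def to(target,yawy=None):
    s=arm.read_state(); R=Rn.from_quat(s["ee_rot"]).as_matrix(); p=np.array(s["position"])
    d=R.T@(np.array(target)-p); print("clk",round(s["clock"],2),"pos",p.round(1),"yaw_y",round(np.degrees(np.arctan2(R[1,1],R[0,1])),2),"zax",R[:,2].round(4),"w",round(s["gripper_width"],1),"F",np.round(s["contact_force"],1),"units",(d/25).round(3))
    if yawy is not None:
        a=np.degrees(np.arctan2(R[1,1],R[0,1])); print("rz units",round(-(((yawy-a)+180)%360-180)/6,3))
E
python3 - <<'E'
from m import *
to([557.5,175.5,100],185)
p=eyes.get_image("side"); save(p,"side_b")
x0,y0,x1,y1=190,150,310,290
cv2.imwrite("pics/cb.png",cv2.resize(p["frame"][y0:y1,x0:x1,::-1],None,fx=4,fy=4,interpolation=cv2.INTER_CUBIC))
E
```

```text
clk 5.1 pos [555.9 174.9 142.7] yaw_y -174.95 zax [-0.0028 -0.0022 -1.    ] w 85.4 F [0.1 0.6 1.4] units [-0.02  -0.069  1.708]
rz units 0.008
```

View pics/cb.png

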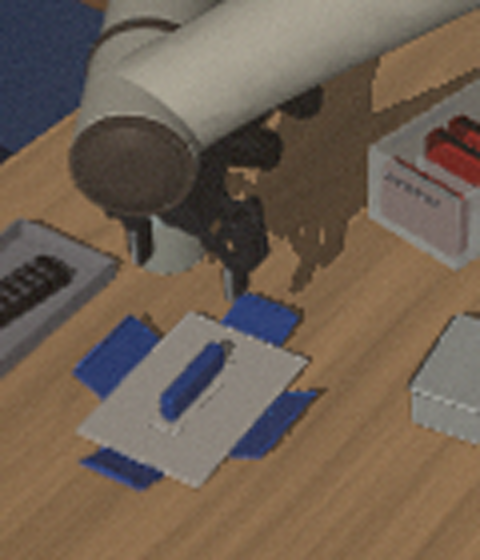

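The side crop shows the open fingers above the lid, in line with it: tips near (140,255) and (235,285), grip at (195,380). I'll go down and grasp.

>>> {"api": "apply_moves", "payload": {
  "delta_rot": [
    [0,0,0],
    [0,0,0],
    [0,0,0],
    [0,0,0],
    [0,0,0],
    [0,0,0],
    [0,0,0],
    [0,0,0],
    [0,0,0],
    [0,0,0],
    [0,0,0],
    [0,0,0],
    [0,0,0],
    [0,0,0],
    [0,0,0],
    [0,0,0]
  ],
  "xyz": [
    [0,-0.06,1],
    [0,0,1],
    [0,0,1],
    [0,0,1],
    [0,0,0.75],
    [0,0,0],
    [0,0,0],
    [0,0,0],
    [0,0,0],
    [0,0,0],
    [0,0,0],
    [0,0,0],
    [0,0,0],
    [0,0,0],
    [0,0,0],
    [0,0,0]
  ],
  "hand": [-1,-1,-1,-1,-1,-1,-0.5,0,0.4,1,1,1,1,1,1,1]
}}

```text
clock: 6.48
position: [558.8, 176.2, 26.2]
ee_rot: [0.738, -0.675, 0.0, -0.001]
contact_force: [-1.3, -0.2, 6.3]
gripper_width: 14.8
grasp_force: 61.5
```

>>> {"api": "apply_moves", "payload": {
  "delta_rot": [
    [0,0,0],
    [0,0,0],
    [0,0,0],
    [0,0,0],
    [0,0,0],
    [0,0,0],
    [0,0,0],
    [0,0,0],
    [0,0,0]
  ],
  "xyz": [
    [0,0,-0.4],
    [0,0,-1],
    [0,0,-1],
    [0,0,-1],
    [0,0,-1],
    [0,0,-1],
    [0,0,-1],
    [0,0,-1],
    [0,0,0]
  ],
  "hand": [1,1,1,1,1,1,1,1,1]
}}

```text
clock: 7.23
position: [560.2, 176.7, 215.4]
ee_rot: [0.738, -0.675, 0.002, -0.004]
contact_force: [2.1, 1.2, -2.2]
gripper_width: 14.7
grasp_force: 60.3
```

```bash
python3 - <<'E'
from m import *
to([510,-210,200],170)
for c in ("side","top"):
    p=eyes.get_image(c); save(p,c+"_c"); s=arm.read_state(); print(c); run(p,s["position"][:2],None,s["position"][2]-5)
E
```

```text
clk 7.23 pos [560.2 176.7 215.4] yaw_y -174.9 zax [ 0.0085  0.0037 -1.    ] w 14.7 F [ 2.1  1.2 -2.2] units [15.229  3.383  0.54 ]
rz units 2.517
side
 grip 50 (array([554. , 201.2, 235.3]), np.float64(110.0), array([44., 26.])) (array([565.8, 192.9]), array([34.3, 61.6]), np.float32(148.4))
 plate 973 (array([546.7, 198.1, 206.6]), np.float64(65.7), array([176., 122.])) (array([558.3, 177.4]), array([132.9, 184.4]), np.float32(95.6)) 206.6
  clip 214 [641.4 184.4 214.7]
  clip 137 [474.7 172.4 213.2]
  clip 84 [548.4 284.8 212.8]
top
 grip 12 (array([562. , 156.8, 234.9]), np.float64(100.6), array([63.,  8.])) (array([559.6, 174.9]), array([ 8.6, 76.2]), np.float32(97.1))
 plate 1376 (array([547.4, 161.3, 205. ]), np.float64(112.8), array([200., 115.])) (array([556.1, 174.4]), array([142.8, 193.9]), np.float32(102.7)) 205.0
  clip 99 [645.9 153.5 212.6]
  clip 83 [536.4 276.4 208.3]
  clip 244 [478.3 167.9 211. ]
```

>>> {"api": "apply_moves", "payload": {
  "delta_rot": [
    [0,0,0.84],
    [0,0,0.84],
    [0,0,0.84],
    [0,0,0],
    [0,0,0],
    [0,0,0],
    [0,0,0],
    [0,0,0],
    [0,0,0],
    [0,0,0],
    [0,0,0],
    [0,0,0],
    [0,0,0],
    [0,0,0],
    [0,0,0],
    [0,0,0],
    [0,0,0],
    [0,0,0],
    [0,0,0],
    [0,0,0]
  ],
  "xyz": [
    [0,0,0],
    [0,0,0],
    [0,0,0],
    [0.6,-0.05,0],
    [1,-0.05,0],
    [1,-0.05,0],
    [1,-0.05,0],
    [1,-0.05,0],
    [1,-0.05,0],
    [1,-0.05,0],
    [1,-0.05,0],
    [1,-0.05,0],
    [1,-0.05,0],
    [1,-0.05,0],
    [1,-0.05,0],
    [1,-0.05,0],
    [1,-0.05,0],
    [1,-0.05,0],
    [1,-0.05,0]
  ],
  "hand": [1,1,1,1,1,1,1,1,1,1,1,1,1,1,1,1,1,1,1,1]
}}

```text
$.xyz: bad value
```

>>> {"api": "apply_moves", "payload": {
  "delta_rot": [
    [0,0,0.84],
    [0,0,0.84],
    [0,0,0.84],
    [0,0,0],
    [0,0,0],
    [0,0,0],
    [0,0,0],
    [0,0,0],
    [0,0,0],
    [0,0,0],
    [0,0,0],
    [0,0,0],
    [0,0,0],
    [0,0,0],
    [0,0,0],
    [0,0,0],
    [0,0,0],
    [0,0,0],
    [0,0,0],
    [0,0,0]
  ],
  "xyz": [
    [0,0,0],
    [0,0,0],
    [0,0,0],
    [0.6,-0.05,0],
    [1,-0.05,0],
    [1,-0.05,0],
    [1,-0.05,0],
    [1,-0.05,0],
    [1,-0.05,0],
    [1,-0.05,0],
    [1,-0.05,0],
    [1,-0.05,0],
    [1,-0.05,0],
    [1,-0.05,0],
    [1,-0.05,0],
    [1,-0.05,0],
    [1,-0.05,0],
    [1,-0.05,0],
    [0.95,-0.05,0],
    [0,0,0]
  ],
  "hand": [1,1,1,1,1,1,1,1,1,1,1,1,1,1,1,1,1,1,1,1]
}}

```text
clock: 9.0
position: [507.3, -213.5, 207.6]
ee_rot: [-0.641, 0.768, 0.002, -0.002]
contact_force: [0.3, 0.5, -3.8]
gripper_width: 14.5
grasp_force: 60.1
```

>>> {"api": "apply_moves", "payload": {
  "delta_rot": [
    [0,0,0],
    [0,0,0],
    [0,0,0],
    [0,0,0],
    [0,0,0],
    [0,0,0]
  ],
  "xyz": [
    [0,0,0.5],
    [0,0,1],
    [0,0,1],
    [0,0,0.7],
    [0,0,0],
    [0,0,0]
  ],
  "hand": [1,1,1,1,1,1]
}}

```text
clock: 9.5
position: [508.3, -210.2, 128.2]
ee_rot: [-0.643, 0.766, 0.002, -0.002]
contact_force: [0.5, 0.4, -3.6]
gripper_width: 15.0
grasp_force: 60.0
```

```bash
python3 - <<'E'
from m import *
to([511,-209,110],170)
for c in ("side","top"):
    p=eyes.get_image(c); save(p,c+"_d"); s=arm.read_state(); print(c); run(p,s["position"][:2],None,s["position"][2]-8)
    if c=="side":
        x0,y0,x1,y1=250,120,380,240
        cv2.imwrite("pics/cd.png",cv2.resize(p["frame"][y0:y1,x0:x1,::-1],None,fx=5,fy=5,interpolation=cv2.INTER_CUBIC))
E
```

```text
clk 9.5 pos [ 508.3 -210.2  128.2] yaw_y 169.97 zax [-5.2e-03  5.0e-04 -1.0e+00] w 15.0 F [ 0.5  0.4 -3.6] units [-0.068 -0.103  0.728]
rz units -0.006
side
 grip 29 (array([ 505.7, -182.6,  148.3]), np.float64(88.1), array([40., 14.])) (array([ 506.3, -186.7]), array([13.6, 46. ]), np.float32(85.6))
 plate 659 (array([ 496.3, -189.7,  119.6]), np.float64(56.4), array([185., 121.])) (array([ 504.3, -208.3]), array([130.3, 186.2]), np.float32(80.3)) 119.5
  clip 152 [ 587.8 -224.1  125.8]
  clip 78 [ 474.9 -319.5  124.5]
  clip 77 [ 421.2 -189.7  129.1]
  clip 58 [ 522.7 -101.   125.9]
top
 grip 27 (array([ 512.3, -182.4,  151.1]), np.float64(65.2), array([23., 12.])) (array([ 512.9, -183.4]), array([11.3, 22.2]), np.float32(79.2))
 plate 1056 (array([ 485.5, -210.4,  123.2]), np.float64(84.8), array([205.,  94.])) (array([ 507.2, -210.5]), array([127.6, 182.2]), np.float32(81.6)) 123.2
  clip 78 [ 519.2 -110.   124.9]
  clip 188 [ 489.3 -319.8  126.4]
  clip 221 [ 428.9 -198.   129.7]
```

View pics/cd.png

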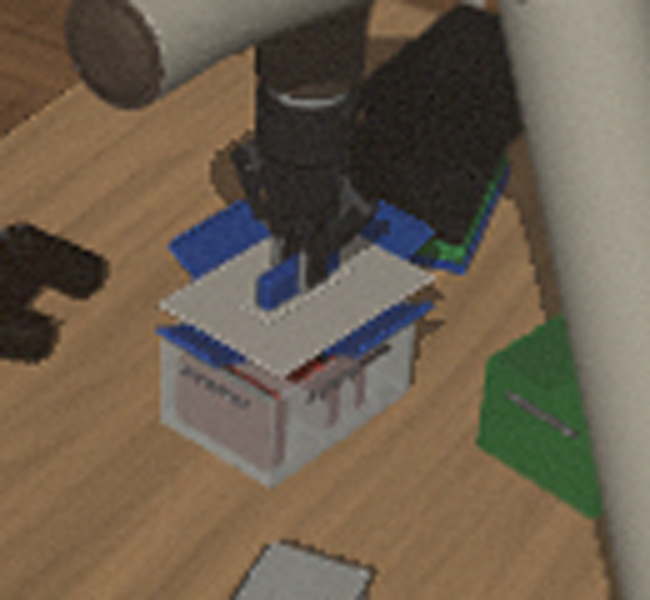

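The lid hangs level just above the clear box (plate centre near (295,310) in the crop) and parallel to it. I'll make a small correction and go down gently while watching the force.

>>> {"api": "apply_moves", "payload": {
  "delta_rot": [
    [0,0,0],
    [0,0,0],
    [0,0,0],
    [0,0,0],
    [0,0,0],
    [0,0,0],
    [0,0,0]
  ],
  "xyz": [
    [-0.03,-0.145,0],
    [0,0,0.2],
    [0,0,0.2],
    [0,0,0.16],
    [0,0,0.16],
    [0,0,0],
    [0,0,0]
  ],
  "hand": [1,1,1,1,1,1,1]
}}

```text
clock: 10.18
position: [513.3, -210.3, 111.6]
ee_rot: [-0.642, 0.766, 0.0, -0.0]
contact_force: [0.7, -1.0, -3.8]
gripper_width: 14.9
grasp_force: 60.1
```

>>> {"api": "apply_moves", "payload": {
  "delta_rot": [
    [0,0,0],
    [0,0,0],
    [0,0,0],
    [0,0,0]
  ],
  "xyz": [
    [0,0,0.08],
    [0,0,0.08],
    [0,0,0],
    [0,0,0]
  ],
  "hand": [1,1,1,1]
}}

```text
clock: 10.52
position: [513.5, -210.3, 108.0]
ee_rot: [-0.642, 0.766, 0.0, -0.0]
contact_force: [-0.6, -0.1, -4.6]
gripper_width: 15.0
grasp_force: 60.1
```

```bash
python3 - <<'E'
from m import *
to([512,-210,100.2],170)
print(arm.read_state()["wrist_torque"])
E
```

```text
clk 10.52 pos [ 513.5 -210.3  108. ] yaw_y 169.93 zax [-1.e-04  0.e+00 -1.e+00] w 15.0 F [-0.6 -0.1 -4.6] units [0.    0.063 0.311]
rz units -0.011
[-0.0178195  -0.02575325 -0.02692374]
```

>>> {"api": "apply_moves", "payload": {
  "delta_rot": [
    [0,0,0],
    [0,0,0],
    [0,0,0]
  ],
  "xyz": [
    [0,0,0.08],
    [0,0,0.04],
    [0,0,0]
  ],
  "hand": [1,1,1]
}}

```text
clock: 10.77
position: [513.3, -210.2, 104.8]
ee_rot: [-0.642, 0.766, 0.0, -0.0]
contact_force: [0.5, 0.2, -3.3]
gripper_width: 14.5
grasp_force: 60.1
```

>>> {"api": "apply_moves", "payload": {
  "delta_rot": [
    [0,0,0],
    [0,0,0],
    [0,0,0]
  ],
  "xyz": [
    [0,0,0.06],
    [0,0,0.04],
    [0,0,0]
  ],
  "hand": [1,1,1]
}}

```text
clock: 11.02
position: [513.2, -210.3, 102.9]
ee_rot: [-0.643, 0.766, 0.0, -0.0]
contact_force: [-2.8, 0.2, 0.9]
gripper_width: 14.8
grasp_force: 60.8
```

>>> {"api": "apply_moves", "payload": {
  "delta_rot": [
    [0,0,0],
    [0,0,0],
    [0,0,0],
    [0,0,0]
  ],
  "xyz": [
    [0,0.04,0],
    [0,0,0.06],
    [0,0,0.06],
    [0,0,0]
  ],
  "hand": [1,1,1,1]
}}

```text
clock: 11.35
position: [512.6, -210.1, 100.3]
ee_rot: [-0.642, 0.766, -0.0, -0.0]
contact_force: [-3.7, -0.0, 4.2]
gripper_width: 14.9
grasp_force: 61.2
```

>>> {"api": "apply_moves", "payload": {
  "delta_rot": [
    [0,0,0],
    [0,0,0],
    [0,0,0],
    [0,0,0]
  ],
  "xyz": [
    [0,0.03,0.04],
    [0,0,0.06],
    [0,0,0],
    [0,0,0]
  ],
  "hand": [1,1,1,1]
}}

```text
clock: 11.68
position: [512.6, -210.1, 100.2]
ee_rot: [-0.643, 0.766, -0.001, 0.0]
contact_force: [-6.5, 3.8, 16.1]
gripper_width: 14.8
grasp_force: 62.9
```

The lid has bottomed out at TCP z = 100.2, exactly the height expected when it's seated. I'll release it and rise.

>>> {"api": "apply_moves", "payload": {
  "delta_rot": [
    [0,0,0],
    [0,0,0],
    [0,0,0],
    [0,0,0],
    [0,0,0],
    [0,0,0],
    [0,0,0],
    [0,0,0],
    [0,0,0],
    [0,0,0],
    [0,0,0],
    [0,0,0],
    [0,0,0],
    [0,0,0],
    [0,0,0],
    [0,0,0],
    [0,0,0]
  ],
  "xyz": [
    [0,0,-0.08],
    [0,0,0],
    [0,0,0],
    [0,0,0],
    [0,0,0],
    [0,0,0],
    [0,0,0],
    [0,0,-0.5],
    [0,0,-1],
    [0,0,-1],
    [0,0,-1],
    [0,0,-1],
    [0,0,0],
    [0,0,0],
    [0,0,0],
    [0,0,0],
    [0,0,0]
  ],
  "hand": [1,0,-0.5,-0.5,-0.5,-0.5,-0.5,-0.5,-0.5,-0.5,0,1,1,1,1,1,1]
}}

```text
clock: 13.1
position: [511.2, -209.9, 210.2]
ee_rot: [-0.642, 0.766, 0.001, -0.001]
contact_force: [-0.0, 0.0, -0.0]
gripper_width: 0.5
grasp_force: 0.0
```

```bash
python3 - <<'E'
from m import *
# TCP targets: pose tool over each clip; lid frame
C=np.array([512.6,-210.1]); a=np.radians(-10); ex=np.array([np.cos(a),np.sin(a)]); ey=np.array([-ex[1],ex[0]])
to([*C,220],170)
for n,d,l in (("front",-ex,69),("back",ex,69),("left",ey,94),("right",-ey,94)):
    print(n,[(C+d*(l+k)).round(1).tolist() for k in (20,32,45,60)])
for c in ("side","top"):
    p=eyes.get_image(c); save(p,c+"_e"); print(c); run(p,C,None,92)
    if c=="side":
        x0,y0,x1,y1=250,120,380,240
        cv2.imwrite("pics/ce.png",cv2.resize(p["frame"][y0:y1,x0:x1,::-1],None,fx=5,fy=5,interpolation=cv2.INTER_CUBIC))
E
```

```text
clk 13.1 pos [ 511.2 -209.9  210.2] yaw_y 169.93 zax [-2.6e-03  4.0e-04 -1.0e+00] w 0.5 F [-0.  0. -0.] units [-0.    -0.055 -0.392]
rz units -0.012
front [[425.0, -194.6], [413.1, -192.6], [400.3, -190.3], [385.6, -187.7]]
back [[600.2, -225.6], [612.1, -227.6], [624.9, -229.9], [639.6, -232.5]]
left [[532.4, -97.8], [534.5, -86.0], [536.7, -73.2], [539.3, -58.4]]
right [[492.8, -322.4], [490.7, -334.2], [488.5, -347.0], [485.9, -361.8]]
side
 grip 67 (array([ 507. , -204.9,  118.9]), np.float64(79.6), array([83., 16.])) (array([ 509.9, -206.7]), array([22.4, 79.6]), np.float32(80.2))
 plate 751 (array([ 505.9, -201.2,   91.6]), np.float64(75.5), array([190., 138.])) (array([ 510.3, -209.6]), array([134.1, 184.1]), np.float32(79.3)) 91.6
  clip 151 [ 592.4 -223.3   99.1]
  clip 110 [ 489.5 -319.8   95.3]
  clip 70 [ 427.9 -192.    99. ]
  clip 52 [ 527.4 -101.    98.1]
top
 grip 64 (array([ 512. , -203.6,  125.2]), np.float64(79.8), array([90., 19.])) (array([ 500.4, -209.8]), array([39.6, 79.6]), np.float32(81.3))
 plate 1280 (array([ 499.2, -205.6,   93. ]), np.float64(77.7), array([199., 115.])) (array([ 511.5, -211.9]), array([128.9, 182.8]), np.float32(80.5)) 93.0
  clip 91 [ 533.3 -112.6   95.2]
  clip 185 [ 493.1 -319.5   97. ]
  clip 205 [ 433.1 -197.1   99. ]
```

View pics/ce.png

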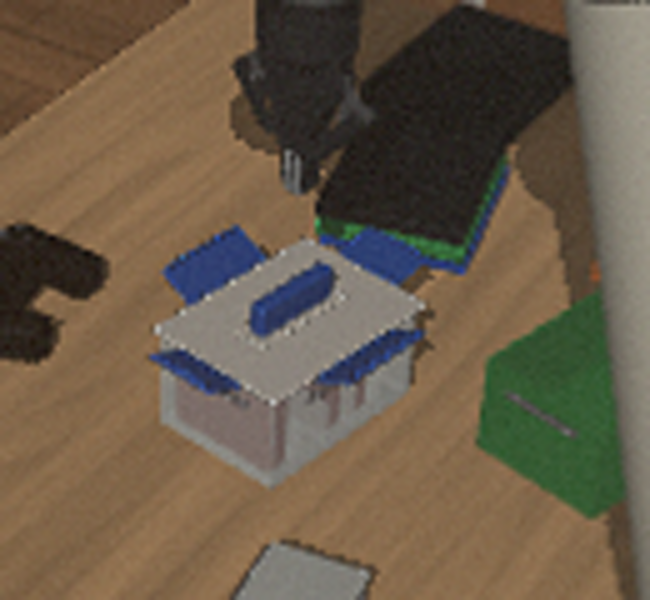

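The lid sits flat on the clear box, with the plate at crop (290,330), the rim parallel to it and all four clips up. I'll start with the right clip, which lies towards tool +x.

>>> {"api": "apply_moves", "payload": {
  "delta_rot": [
    [0,0,0],
    [0,0,0],
    [0,0,0],
    [0,0,0],
    [0,0,0],
    [0,0,0],
    [0,0,0],
    [0,0,0],
    [0,0,0],
    [0,0,0],
    [0,0,0],
    [0,0,0],
    [0,0,0],
    [0,0,0]
  ],
  "xyz": [
    [0.98,-0.05,0],
    [0.98,0,0],
    [0.98,0,0],
    [0.98,0,0],
    [0.98,0,0],
    [0,0,1],
    [0,0,1],
    [0,0,1],
    [0,0,0.8],
    [0,0,0.3],
    [0,0,0.3],
    [0,0,0.3],
    [0,0,0.3],
    [0,0,0]
  ],
  "hand": [1,1,1,1,1,1,1,1,1,1,1,1,1,1]
}}

```text
clock: 14.37
position: [491.8, -330.7, 85.9]
ee_rot: [-0.642, 0.766, 0.0, 0.0]
contact_force: [1.0, 0.1, 0.2]
gripper_width: 0.2
grasp_force: 0.0
```

>>> {"api": "apply_moves", "payload": {
  "delta_rot": [
    [0,0,0],
    [0,0,0],
    [0,0,0],
    [0,0,0],
    [0,0,0],
    [0,0,0],
    [0,0,0]
  ],
  "xyz": [
    [0,0,0.3],
    [0,0,0.3],
    [0,0,0.3],
    [0,0,0.3],
    [0,0,0.2],
    [0,0,0],
    [0,0,0]
  ],
  "hand": [1,1,1,1,1,1,1]
}}

```text
clock: 14.95
position: [491.0, -330.5, 50.6]
ee_rot: [-0.642, 0.766, 0.001, -0.0]
contact_force: [-0.6, 0.6, -0.1]
gripper_width: 0.1
grasp_force: 0.0
```

```bash
cat > k.py <<'E'
from m import *
C=np.array([512.6,-210.1]); a=np.radians(-10); ex=np.array([np.cos(a),np.sin(a)]); ey=np.array([-ex[1],ex[0]])
s=arm.read_state(); d=np.array(s["position"])[:2]-C
to([*C,220],170); print("lid-frame x,y",(d@ex).round(1),(d@ey).round(1))
E
python3 k.py
```

```text
clk 14.95 pos [ 491.  -330.5   50.6] yaw_y 169.92 zax [-1.8e-03  8.0e-04 -1.0e+00] w 0.1 F [-0.6  0.6 -0.1] units [-4.896e+00  5.000e-03 -6.773e+00]
rz units -0.013
lid-frame x,y -0.3 -122.3
```

>>> {"api": "apply_moves", "payload": {
  "delta_rot": [
    [0,0,0],
    [0,0,0],
    [0,0,0],
    [0,0,0],
    [0,0,0],
    [0,0,0]
  ],
  "xyz": [
    [-0.12,0,0],
    [-0.12,0,0],
    [-0.12,0,0],
    [-0.12,0,0],
    [0,0,0],
    [0,0,0]
  ],
  "hand": [1,1,1,1,1,1]
}}

```text
clock: 15.45
position: [494.0, -318.6, 51.7]
ee_rot: [-0.642, 0.766, -0.0, 0.0]
contact_force: [1.6, 0.4, -0.5]
gripper_width: -0.2
grasp_force: 0.0
```

>>> {"api": "apply_moves", "payload": {
  "delta_rot": [
    [0,0,0],
    [0,0,0],
    [0,0,0]
  ],
  "xyz": [
    [-0.06,0,0],
    [-0.06,0,0],
    [0,0,0]
  ],
  "hand": [1,1,1]
}}

```text
clock: 15.7
position: [495.2, -317.3, 51.9]
ee_rot: [-0.643, 0.766, -0.002, 0.0]
contact_force: [0.9, -5.2, -3.0]
gripper_width: -0.0
grasp_force: 2.9
```

```bash
python3 k.py
```

```text
clk 15.7 pos [ 495.2 -317.3   51.9] yaw_y 169.97 zax [ 0.0023 -0.0023 -1.    ] w -0.0 F [ 0.9 -5.2 -3. ] units [-4.33   0.045 -6.731]
rz units -0.006
lid-frame x,y 1.5 -108.6
```

>>> {"api": "apply_moves", "payload": {
  "delta_rot": [
    [0,0,0],
    [0,0,0],
    [0,0,0]
  ],
  "xyz": [
    [-0.06,0,0],
    [-0.06,0,0],
    [0,0,0]
  ],
  "hand": [1,1,1]
}}

```text
clock: 15.95
position: [495.7, -316.7, 52.2]
ee_rot: [-0.643, 0.766, -0.003, -0.001]
contact_force: [-0.7, -14.9, -5.7]
gripper_width: -0.2
grasp_force: 7.7
```

>>> {"api": "apply_moves", "payload": {
  "delta_rot": [
    [0,0,0],
    [0,0,0],
    [0,0,0]
  ],
  "xyz": [
    [-0.06,0,0],
    [-0.06,0,0],
    [0,0,0]
  ],
  "hand": [1,1,1]
}}

```text
clock: 16.2
position: [495.9, -316.1, 52.4]
ee_rot: [-0.643, 0.766, -0.004, -0.002]
contact_force: [-2.9, -25.7, -6.0]
gripper_width: -0.0
grasp_force: 12.6
```

```bash
python3 k.py
```

```text
clk 16.2 pos [ 495.9 -316.1   52.4] yaw_y 169.99 zax [ 0.0024 -0.008  -1.    ] w -0.0 F [ -2.9 -25.7  -6. ] units [-4.24   0.053 -6.735]
rz units -0.001
lid-frame x,y 2.0 -107.3
```

>>> {"api": "apply_moves", "payload": {
  "delta_rot": [
    [0,0,0],
    [0,0,0],
    [0,0,0]
  ],
  "xyz": [
    [-0.06,0,0],
    [-0.04,0,0],
    [0,0,0]
  ],
  "hand": [1,1,1]
}}

```text
clock: 16.45
position: [496.0, -315.6, 52.6]
ee_rot: [-0.643, 0.766, -0.005, -0.002]
contact_force: [-4.2, -33.4, -7.1]
gripper_width: -0.6
grasp_force: 16.7
```

>>> {"api": "apply_moves", "payload": {
  "delta_rot": [
    [0,0,0],
    [0,0,0],
    [0,0,0],
    [0,0,0],
    [0,0,0],
    [0,0,0],
    [0,0,0],
    [0,0,0],
    [0,0,0]
  ],
  "xyz": [
    [0.5,0,0],
    [0.9,0,0],
    [0,0,-1],
    [0,0,-1],
    [0,0,-1],
    [0,0,-1],
    [0,0,-0.6],
    [0,0,0],
    [0,0,0]
  ],
  "hand": [1,1,1,1,1,1,1,1,1]
}}

```text
clock: 17.2
position: [490.1, -341.9, 167.4]
ee_rot: [-0.642, 0.766, -0.001, 0.001]
contact_force: [-1.3, -0.1, -1.2]
gripper_width: 0.0
grasp_force: 0.0
```

```bash
python3 k.py; python3 - <<'E'
from m import *
L=[]
for c,(x0,y0,x1,y1) in (("side",(275,150,355,230)),("top",(300,190,380,250))):
    p=eyes.get_image(c); save(p,c+"_f"); L.append(cv2.resize(p["frame"][y0:y1,x0:x1,::-1],(400,400*(y1-y0)//(x1-x0)),interpolation=cv2.INTER_CUBIC))
    W=cloud(p);H,S,V=cv2.split(cv2.cvtColor(p["frame"],cv2.COLOR_RGB2HSV))
    blue=(abs(H.astype(int)-112)<14)&(S>110)&near(W,(512.6,-210.1),140)&~near(W,(512.6,-210.1),55)
    n,lab,st,ce=cv2.connectedComponentsWithStats(blue.astype(np.uint8))
    for k in range(1,n):
        if st[k,4]>8: q=W[lab==k]; print(c,st[k,4],q.mean(0).round(1),np.ptp(q,0).round(0))
h=max(i.shape[0] for i in L); L=[cv2.copyMakeBorder(i,0,h-i.shape[0],0,0,0) for i in L]
cv2.imwrite("pics/cf.png",np.hstack(L))
E
```

```text
clk 17.2 pos [ 490.1 -341.9  167.4] yaw_y 169.93 zax [ 2.3e-03 -2.0e-04 -1.0e+00] w 0.0 F [-1.3 -0.1 -1.2] units [-5.35   0.03  -2.102]
rz units -0.012
lid-frame x,y 0.7 -133.7
side 149 [ 593.8 -221.3   98.3] [ 41. 100.  25.]
side 71 [ 427.4 -188.5  100.1] [48. 90. 30.]
side 49 [527.5 -99.2  97.8] [62. 43. 21.]
top 126 [ 531.  -105.5   95.8] [63. 33. 19.]
```

View pics/cf.png

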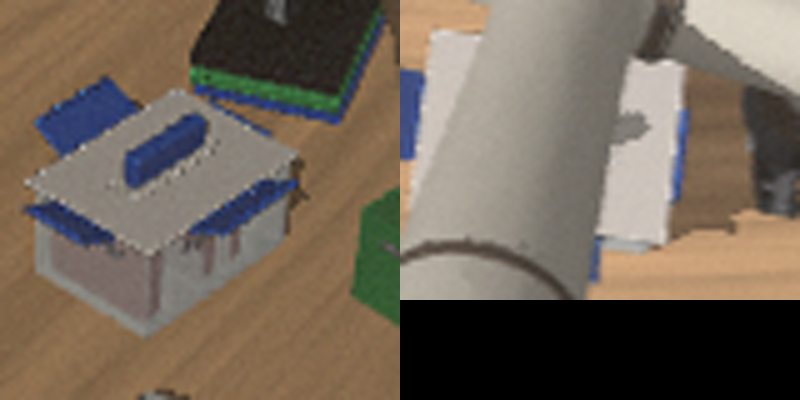

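In the crop the right clip is folded under, with only a thin blue strip left at (680,155). To check that it's home I'll find the finger's half-thickness by touching the ridge (90.5 mm from the centre) beside the clip.

>>> {"api": "apply_moves", "payload": {
  "delta_rot": [
    [0,0,0],
    [0,0,0],
    [0,0,0],
    [0,0,0],
    [0,0,0],
    [0,0,0],
    [0,0,0],
    [0,0,0],
    [0,0,0],
    [0,0,0],
    [0,0,0],
    [0,0,0]
  ],
  "xyz": [
    [0,-1,0],
    [0,-1,0],
    [0,0,1],
    [0,0,1],
    [0,0,1],
    [0,0,1],
    [0,0,0.5],
    [-0.8,0,0],
    [-0.2,0,0],
    [-0.2,0,0],
    [0,0,0],
    [0,0,0]
  ],
  "hand": [1,1,1,1,1,1,1,1,1,1,1,1]
}}

```text
clock: 18.3
position: [544.5, -321.3, 54.4]
ee_rot: [-0.643, 0.766, -0.0, 0.0]
contact_force: [0.3, -0.8, 0.2]
gripper_width: -0.2
grasp_force: 0.0
```

>>> {"api": "apply_moves", "payload": {
  "delta_rot": [
    [0,0,0],
    [0,0,0],
    [0,0,0]
  ],
  "xyz": [
    [-0.08,0,0],
    [-0.04,0,0],
    [0,0,0]
  ],
  "hand": [1,1,1]
}}

```text
clock: 18.55
position: [544.7, -318.5, 54.4]
ee_rot: [-0.642, 0.767, -0.0, 0.0]
contact_force: [0.4, -0.4, -0.1]
gripper_width: -0.2
grasp_force: 0.0
```

```bash
python3 k.py
```

```text
clk 18.55 pos [ 544.7 -318.5   54.4] yaw_y 169.92 zax [ 5.e-04 -1.e-04 -1.e+00] w -0.2 F [ 0.4 -0.4 -0.1] units [-4.046  2.02  -6.626]
rz units -0.014
lid-frame x,y 50.4 -101.2
```

>>> {"api": "apply_moves", "payload": {
  "delta_rot": [
    [0,0,0],
    [0,0,0],
    [0,0,0]
  ],
  "xyz": [
    [-0.06,0,0],
    [-0.04,0,0],
    [0,0,0]
  ],
  "hand": [1,1,1]
}}

```text
clock: 18.8
position: [545.1, -315.8, 54.1]
ee_rot: [-0.642, 0.766, -0.0, 0.0]
contact_force: [0.4, 0.4, -0.3]
gripper_width: 0.5
grasp_force: 0.0
```

```bash
python3 k.py
```

```text
clk 18.8 pos [ 545.1 -315.8   54.1] yaw_y 169.94 zax [ 1.e-04 -0.e+00 -1.e+00] w 0.5 F [ 0.4  0.4 -0.3] units [-3.936  2.02  -6.635]
rz units -0.011
lid-frame x,y 50.4 -98.5
```

>>> {"api": "apply_moves", "payload": {
  "delta_rot": [
    [0,0,0],
    [0,0,0],
    [0,0,0]
  ],
  "xyz": [
    [-0.04,0,0],
    [-0.02,0,0],
    [0,0,0]
  ],
  "hand": [1,1,1]
}}

```text
clock: 19.05
position: [545.4, -315.6, 54.2]
ee_rot: [-0.642, 0.766, -0.001, -0.0]
contact_force: [-0.2, -5.3, -0.9]
gripper_width: 0.1
grasp_force: 2.4
```

>>> {"api": "apply_moves", "payload": {
  "delta_rot": [
    [0,0,0],
    [0,0,0],
    [0,0,0]
  ],
  "xyz": [
    [-0.04,0,0],
    [-0.02,0,0],
    [0,0,0]
  ],
  "hand": [1,1,1]
}}

```text
clock: 19.3
position: [545.6, -315.5, 54.4]
ee_rot: [-0.642, 0.766, -0.001, -0.001]
contact_force: [-0.5, -9.4, -2.2]
gripper_width: -0.2
grasp_force: 4.9
```

```bash
python3 k.py
```

```text
clk 19.3 pos [ 545.6 -315.5   54.4] yaw_y 169.93 zax [ 7.0e-04 -3.1e-03 -1.0e+00] w -0.2 F [-0.5 -9.4 -2.2] units [-3.9    2.029 -6.636]
rz units -0.012
lid-frame x,y 50.8 -98.0
```

Contact at 98.2 mm gives a finger half-thickness of about 7.7 mm. The clip lip was therefore pressed to about 99.1 mm, against a nominal 99.5 mm when vertical, so the right clip is home. Next is the left clip.

>>> {"api": "apply_moves", "payload": {
  "delta_rot": [
    [0,0,0],
    [0,0,0],
    [0,0,0],
    [0,0,0],
    [0,0,0],
    [0,0,0],
    [0,0,0],
    [0,0,0],
    [0,0,0],
    [0,0,0],
    [0,0,0],
    [0,0,0],
    [0,0,0],
    [0,0,0],
    [0,0,0],
    [0,0,0],
    [0,0,0]
  ],
  "xyz": [
    [0.7,0,0],
    [0,0,-1],
    [0,0,-1],
    [0,0,-1],
    [0,0,-1],
    [0,0,-0.6],
    [-1,0.5,0],
    [-1,0.5,0],
    [-1,0.5,0],
    [-1,0.5,0],
    [-1,0,0],
    [-1,0,0],
    [-1,0,0],
    [-1,0,0],
    [-1,0,0],
    [-0.5,0,0],
    [0,0,0]
  ],
  "hand": [1,1,1,1,1,1,1,1,1,1,1,1,1,1,1,1,1]
}}

```text
clock: 20.72
position: [535.3, -85.5, 169.2]
ee_rot: [-0.644, 0.765, -0.0, 0.0]
contact_force: [-0.9, 0.2, -0.1]
gripper_width: -0.1
grasp_force: 0.0
```

```bash
python3 k.py
```

```text
clk 20.72 pos [535.3 -85.5 169.2] yaw_y 170.11 zax [ 5.e-04  3.e-04 -1.e+00] w -0.1 F [-0.9  0.2 -0.1] units [ 5.065  0.039 -2.034]
rz units 0.019
lid-frame x,y 0.7 126.6
```

>>> {"api": "apply_moves", "payload": {
  "delta_rot": [
    [0,0,0],
    [0,0,0],
    [0,0,0],
    [0,0,0],
    [0,0,0],
    [0,0,0],
    [0,0,0],
    [0,0,0],
    [0,0,0],
    [0,0,0],
    [0,0,0],
    [0,0,0],
    [0,0,0]
  ],
  "xyz": [
    [0.17,0,0.2],
    [0,0,1],
    [0,0,1],
    [0,0,0.3],
    [0,0,0.3],
    [0,0,0.3],
    [0,0,0.3],
    [0,0,0.3],
    [0,0,0.3],
    [0,0,0.3],
    [0,0,0.3],
    [0,0,0.1],
    [0,0,0]
  ],
  "hand": [1,1,1,1,1,1,1,1,1,1,1,1,1]
}}

```text
clock: 21.8
position: [534.8, -95.8, 57.0]
ee_rot: [-0.644, 0.765, -0.003, -0.002]
contact_force: [-7.6, -13.9, 33.6]
gripper_width: 0.2
grasp_force: 17.0
```

>>> {"api": "apply_moves", "payload": {
  "delta_rot": [
    [0,0,0],
    [0,0,0],
    [0,0,0],
    [0,0,0],
    [0,0,0],
    [0,0,0],
    [0,0,0]
  ],
  "xyz": [
    [0.12,0,0],
    [0.12,0,0],
    [0.12,0,0],
    [0.12,0,0],
    [0.06,0,0],
    [0.06,0,0],
    [0,0,0]
  ],
  "hand": [1,1,1,1,1,1,1]
}}

```text
clock: 22.38
position: [534.8, -104.4, 55.5]
ee_rot: [-0.643, 0.766, -0.002, 0.004]
contact_force: [-4.2, 12.9, 22.7]
gripper_width: 0.1
grasp_force: 15.4
```

```bash
python3 k.py
```

```text
clk 22.38 pos [ 534.8 -104.4   55.5] yaw_y 170.07 zax [ 0.008   0.0015 -1.    ] w 0.1 F [-4.2 12.9 22.7] units [ 4.3    0.093 -6.594]
rz units 0.011
lid-frame x,y 3.5 108.0
```

The finger is resting on the lip, so I'll back off, go lower further out, and press again.

>>> {"api": "apply_moves", "payload": {
  "delta_rot": [
    [0,0,0],
    [0,0,0],
    [0,0,0],
    [0,0,0],
    [0,0,0],
    [0,0,0]
  ],
  "xyz": [
    [0,0,-0.3],
    [-0.5,0,0],
    [-0.3,0,0],
    [0,0,0.3],
    [0,0,0],
    [0,0,0]
  ],
  "hand": [1,1,1,1,1,1]
}}

```text
clock: 22.88
position: [533.8, -86.9, 49.9]
ee_rot: [-0.642, 0.766, 0.001, -0.002]
contact_force: [0.9, -0.6, -0.5]
gripper_width: 0.1
grasp_force: 0.0
```

```bash
python3 k.py; python3 - <<'E'
from m import *
L=[]
for c,(x0,y0,x1,y1) in (("side",(275,150,355,230)),("top",(285,190,365,250))):
    p=eyes.get_image(c); save(p,c+"_g"); L.append(cv2.resize(p["frame"][y0:y1,x0:x1,::-1],(400,400*(y1-y0)//(x1-x0)),interpolation=cv2.INTER_CUBIC))
    run(p,(512.6,-210.1),None,92)
h=max(i.shape[0] for i in L); L=[cv2.copyMakeBorder(i,0,h-i.shape[0],0,0,0) for i in L]
cv2.imwrite("pics/cg.png",np.hstack(L))
E
```

```text
clk 22.88 pos [533.8 -86.9  49.9] yaw_y 169.94 zax [-3.6e-03 -4.0e-04 -1.0e+00] w 0.1 F [ 0.9 -0.6 -0.5] units [ 5.007e+00 -2.000e-03 -6.797e+00]
rz units -0.01
lid-frame x,y -0.5 125.0
 grip 69 (array([ 507.1, -204. ,  119.2]), np.float64(80.7), array([83., 15.])) (array([ 508.3, -208.9]), array([17.5, 83.2]), np.float32(81.9))
 plate 479 (array([ 483.2, -217.5,   91.5]), np.float64(98.3), array([184.,  95.])) (array([ 506.6, -211.7]), array([129.2, 188. ]), np.float32(79.3)) 91.5
  clip 80 [ 427.2 -193.    99.6]
  clip 29 [ 503.7 -112.4   66.6]
 grip 110 (array([ 511.3, -212.1,  121.9]), np.float64(79.7), array([80., 15.])) (array([ 512. , -211.9]), array([15.5, 80.2]), np.float32(79.6))
 plate 1645 (array([ 510.5, -214. ,   93.3]), np.float64(85.0), array([182., 133.])) (array([ 513.6, -212.4]), array([130.2, 181.5]), np.float32(79.9)) 93.3
  clip 188 [ 594.6 -228.2  100.6]
  clip 211 [ 432.7 -198.4   99.2]
```

View pics/cg.png

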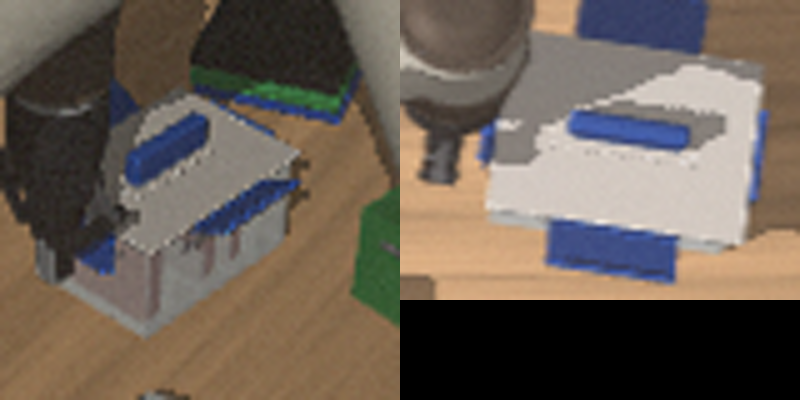

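The left clip now hangs down, the strip at (487,145) in the top crop, and the lid is still level and square. The finger is outside the clip at z = 50, so I'll press it inward until it's home.

>>> {"api": "apply_moves", "payload": {
  "delta_rot": [
    [0,0,0],
    [0,0,0],
    [0,0,0],
    [0,0,0],
    [0,0,0],
    [0,0,0],
    [0,0,0],
    [0,0,0]
  ],
  "xyz": [
    [0.2,0,0],
    [0.2,0,0],
    [0.12,0,0],
    [0.08,0,0],
    [0.06,0,0],
    [0.06,0,0],
    [0,0,0],
    [0,0,0]
  ],
  "hand": [1,1,1,1,1,1,1,1]
}}

```text
clock: 23.65
position: [532.4, -102.4, 51.6]
ee_rot: [-0.642, 0.767, 0.001, 0.002]
contact_force: [0.6, 12.6, -0.1]
gripper_width: 0.3
grasp_force: 5.8
```

>>> {"api": "apply_moves", "payload": {
  "delta_rot": [
    [0,0,0],
    [0,0,0],
    [0,0,0]
  ],
  "xyz": [
    [0.08,0,0],
    [0.06,0,0],
    [0,0,0]
  ],
  "hand": [1,1,1]
}}

```text
clock: 23.9
position: [532.4, -103.2, 51.6]
ee_rot: [-0.642, 0.767, 0.001, 0.004]
contact_force: [-0.1, 24.3, 1.7]
gripper_width: -0.4
grasp_force: 11.9
```

```bash
python3 k.py
```

```text
clk 23.9 pos [ 532.4 -103.2   51.6] yaw_y 169.85 zax [ 0.004   0.0065 -1.    ] w -0.4 F [-0.1 24.3  1.7] units [ 4.301  0.009 -6.768]
rz units -0.025
lid-frame x,y 1.0 108.7
```

>>> {"api": "apply_moves", "payload": {
  "delta_rot": [
    [0,0,0],
    [0,0,0],
    [0,0,0]
  ],
  "xyz": [
    [0.06,0,0],
    [0.04,0,0],
    [0,0,0]
  ],
  "hand": [1,1,1]
}}

```text
clock: 24.15
position: [532.5, -103.7, 51.6]
ee_rot: [-0.642, 0.767, 0.002, 0.005]
contact_force: [0.1, 33.3, 1.8]
gripper_width: 0.4
grasp_force: 16.1
```

>>> {"api": "apply_moves", "payload": {
  "delta_rot": [
    [0,0,0],
    [0,0,0],
    [0,0,0],
    [0,0,0],
    [0,0,0],
    [0,0,0],
    [0,0,0],
    [0,0,0],
    [0,0,0],
    [0,0,0],
    [0,0,0],
    [0,0,0],
    [0,0,0]
  ],
  "xyz": [
    [-0.6,0,0],
    [-0.8,0,0],
    [0,0,-1],
    [0,0,-1],
    [0,0,-1],
    [0,0,-1],
    [0,0,-0.6],
    [1,0.8,0],
    [1,0.8,0],
    [1,0.8,0],
    [1,0.8,0],
    [1,0.8,0],
    [0,0,0]
  ],
  "hand": [1,1,1,1,1,1,1,1,1,1,1,1,1]
}}

```text
clock: 25.23
position: [411.9, -183.6, 166.5]
ee_rot: [-0.641, 0.768, 0.001, -0.001]
contact_force: [1.0, -0.1, 1.1]
gripper_width: -0.1
grasp_force: 0.0
```

>>> {"api": "apply_moves", "payload": {
  "delta_rot": [
    [0,0,1],
    [0,0,1],
    [0,0,1],
    [0,0,1],
    [0,0,1],
    [0,0,1],
    [0,0,1],
    [0,0,1],
    [0,0,1],
    [0,0,1],
    [0,0,1],
    [0,0,1],
    [0,0,1],
    [0,0,1],
    [0,0,1],
    [0,0,0],
    [0,0,0]
  ],
  "xyz": [
    [0,0,0],
    [0,0,0],
    [0,0,0],
    [0,0,0],
    [0,0,0],
    [0,0,0],
    [0,0,0],
    [0,0,0],
    [0,0,0],
    [0,0,0],
    [0,0,0],
    [0,0,0],
    [0,0,0],
    [0,0,0],
    [0,0,0],
    [0,0,0],
    [0,0,0]
  ],
  "hand": [1,1,1,1,1,1,1,1,1,1,1,1,1,1,1,1,1]
}}

```text
clock: 26.65
position: [416.6, -181.8, 166.7]
ee_rot: [0.087, 0.996, -0.0, 0.0]
contact_force: [0.2, -0.3, -0.9]
gripper_width: -0.3
grasp_force: 0.0
```

```bash
python3 k.py; python3 -c "
from h import *
print(arm.read_state()['joints'].round(2)); to([*(np.array([512.6,-210.1])-np.array([.985,-.174])*98),130],80)"
```

```text
clk 26.65 pos [ 416.6 -181.8  166.7] yaw_y 80.07 zax [ 3.e-04 -0.e+00 -1.e+00] w -0.3 F [ 0.2 -0.3 -0.9] units [-3.979 -0.454 -2.132]
rz units -14.988
lid-frame x,y -99.5 11.2
[-0.05  0.16 -0.49  0.   -0.92 -1.69]
clk 26.65 pos [ 416.6 -181.8  166.7] yaw_y 80.07 zax [ 3.e-04 -0.e+00 -1.e+00] w -0.3 F [ 0.2 -0.3 -0.9] units [-0.057 -0.448  1.467]
rz units 0.012
```

>>> {"api": "apply_moves", "payload": {
  "delta_rot": [
    [0,0,0],
    [0,0,0],
    [0,0,0],
    [0,0,0],
    [0,0,0],
    [0,0,0],
    [0,0,0],
    [0,0,0],
    [0,0,0],
    [0,0,0],
    [0,0,0],
    [0,0,0],
    [0,0,0]
  ],
  "xyz": [
    [-0.06,-0.45,0.1],
    [0,0,1],
    [0,0,1],
    [0,0,0.3],
    [0,0,0.3],
    [0,0,0.3],
    [0,0,0.3],
    [0,0,0.3],
    [0,0,0.2],
    [0,0,0],
    [0.4,0,0],
    [0,0,0.5],
    [0,0,0.35]
  ],
  "hand": [1,1,1,1,1,1,1,1,1,1,1,1,1]
}}

```text
clock: 27.73
position: [405.4, -191.0, 50.2]
ee_rot: [0.088, 0.996, 0.0, 0.0]
contact_force: [1.0, -0.4, -0.5]
gripper_width: -0.3
grasp_force: 0.0
```

>>> {"api": "apply_moves", "payload": {
  "delta_rot": [
    [0,0,0],
    [0,0,0],
    [0,0,0],
    [0,0,0],
    [0,0,0],
    [0,0,0],
    [0,0,0],
    [0,0,0]
  ],
  "xyz": [
    [-0.2,0,0],
    [-0.2,0,0],
    [-0.2,0,0],
    [-0.12,0,0],
    [-0.12,0,0],
    [-0.12,0,0],
    [0,0,0],
    [0,0,0]
  ],
  "hand": [1,1,1,1,1,1,1,1]
}}

```text
clock: 28.4
position: [429.2, -195.3, 50.4]
ee_rot: [0.088, 0.996, 0.0, -0.001]
contact_force: [-4.2, 1.2, 2.1]
gripper_width: -0.1
grasp_force: 2.3
```

```bash
python3 k.py
```

```text
clk 28.4 pos [ 429.2 -195.3   50.4] yaw_y 79.92 zax [-1.7e-03  3.0e-04 -1.0e+00] w -0.1 F [-4.2  1.2  2.1] units [-3.375e+00  2.000e-03 -6.789e+00]
rz units -15.013
lid-frame x,y -84.7 0.1
```

>>> {"api": "apply_moves", "payload": {
  "delta_rot": [
    [0,0,0],
    [0,0,0],
    [0,0,0]
  ],
  "xyz": [
    [-0.08,0,0],
    [-0.08,0,0],
    [0,0,0]
  ],
  "hand": [1,1,1]
}}

```text
clock: 28.65
position: [429.5, -195.6, 50.0]
ee_rot: [0.088, 0.996, 0.0, -0.005]
contact_force: [-10.2, 3.8, 8.0]
gripper_width: 0.1
grasp_force: 5.4
```

>>> {"api": "apply_moves", "payload": {
  "delta_rot": [
    [0,0,0],
    [0,0,0],
    [0,0,0]
  ],
  "xyz": [
    [-0.08,0,0],
    [-0.06,0,0],
    [0,0,0]
  ],
  "hand": [1,1,1]
}}

```text
clock: 28.9
position: [429.7, -195.8, 49.5]
ee_rot: [0.089, 0.996, 0.001, -0.008]
contact_force: [-14.3, 5.4, 10.6]
gripper_width: -0.1
grasp_force: 7.9
```

```bash
python3 k.py
```

```text
clk 28.9 pos [ 429.7 -195.8   49.5] yaw_y 79.82 zax [-0.0162  0.0027 -0.9999] w -0.1 F [-14.3   5.4  10.6] units [-3.252  0.022 -6.873]
rz units -15.03
lid-frame x,y -84.1 -0.3
```

>>> {"api": "apply_moves", "payload": {
  "delta_rot": [
    [0,0,0],
    [0,0,0],
    [0,0,0],
    [0,0,0]
  ],
  "xyz": [
    [-0.1,0,0],
    [-0.1,0,0],
    [-0.1,0,0],
    [0,0,0]
  ],
  "hand": [1,1,1,1]
}}

```text
clock: 29.23
position: [430.1, -196.3, 48.5]
ee_rot: [0.09, 0.996, 0.001, -0.016]
contact_force: [-25.4, 7.1, 18.9]
gripper_width: -0.4
grasp_force: 13.3
```

>>> {"api": "apply_moves", "payload": {
  "delta_rot": [
    [0,0,0],
    [0,0,0],
    [0,0,0],
    [0,0,0]
  ],
  "xyz": [
    [-0.1,0,0],
    [-0.1,0,0],
    [-0.1,0,0],
    [0,0,0]
  ],
  "hand": [1,1,1,1]
}}

```text
clock: 29.57
position: [430.1, -196.9, 46.9]
ee_rot: [0.091, 0.996, 0.002, -0.023]
contact_force: [-35.6, 7.7, 21.9]
gripper_width: 0.1
grasp_force: 15.1
```

```bash
python3 k.py
```

```text
clk 29.57 pos [ 430.1 -196.9   46.9] yaw_y 79.59 zax [-0.0464  0.008  -0.9989] w 0.1 F [-35.6   7.7  21.9] units [-3.01   0.074 -7.075]
rz units -15.069
lid-frame x,y -83.5 -1.4
```

>>> {"api": "apply_moves", "payload": {
  "delta_rot": [
    [0,0,0],
    [0,0,0],
    [0,0,0],
    [0,0,0],
    [0,0,0],
    [0,0,0],
    [0,0,0],
    [0,0,0],
    [0,0,0],
    [0,0,0],
    [0,0,0],
    [0,0,0],
    [0,0,0],
    [0,0,0],
    [0,0,0],
    [0,0,0],
    [0,0,0],
    [0,0,0]
  ],
  "xyz": [
    [0.7,0,0],
    [0.9,0,0],
    [0,0,-1],
    [0,0,-1],
    [0,0,-1],
    [0,0,-1],
    [0,0,-0.7],
    [-1,0,0],
    [-1,0,0],
    [-1,0,0],
    [-1,0,0],
    [-1,0,0],
    [-1,0,0],
    [-1,0,0],
    [-1,0,0],
    [0,0,0],
    [0,0,0],
    [0,0,0]
  ],
  "hand": [1,1,1,1,1,1,1,1,1,1,1,1,1,1,1,1,1,1]
}}

```text
clock: 31.07
position: [610.1, -227.3, 168.1]
ee_rot: [0.088, 0.996, -0.0, 0.001]
contact_force: [-1.0, -0.0, -0.3]
gripper_width: -0.0
grasp_force: 0.0
```

```bash
python3 k.py
```

```text
clk 31.07 pos [ 610.1 -227.3  168.1] yaw_y 79.94 zax [ 1.7e-03 -3.0e-04 -1.0e+00] w -0.0 F [-1.  -0.  -0.3] units [ 3.957e+00 -3.000e-03 -2.083e+00]
rz units -15.01
lid-frame x,y 99.0 -0.0
```

>>> {"api": "apply_moves", "payload": {
  "delta_rot": [
    [0,0,0],
    [0,0,0],
    [0,0,0],
    [0,0,0],
    [0,0,0],
    [0,0,0],
    [0,0,0],
    [0,0,0],
    [0,0,0],
    [0,0,0],
    [0,0,0],
    [0,0,0],
    [0,0,0]
  ],
  "xyz": [
    [0.04,0,0.15],
    [0,0,1],
    [0,0,1],
    [0,0,0.3],
    [0,0,0.3],
    [0,0,0.3],
    [0,0,0.3],
    [0,0,0.3],
    [0,0,0.2],
    [0,0,0],
    [-0.4,0,0],
    [0,0,0.5],
    [0,0,0.35]
  ],
  "hand": [1,1,1,1,1,1,1,1,1,1,1,1,1]
}}

```text
clock: 32.15
position: [618.4, -228.8, 49.2]
ee_rot: [0.088, 0.996, 0.0, 0.0]
contact_force: [0.5, 0.6, 0.2]
gripper_width: 0.2
grasp_force: 0.5
```

>>> {"api": "apply_moves", "payload": {
  "delta_rot": [
    [0,0,0],
    [0,0,0],
    [0,0,0],
    [0,0,0],
    [0,0,0],
    [0,0,0],
    [0,0,0],
    [0,0,0]
  ],
  "xyz": [
    [0.2,0,0],
    [0.2,0,0],
    [0.2,0,0],
    [0.12,0,0],
    [0.12,0,0],
    [0.12,0,0],
    [0,0,0],
    [0,0,0]
  ],
  "hand": [1,1,1,1,1,1,1,1]
}}

```text
clock: 32.82
position: [595.2, -224.8, 51.1]
ee_rot: [0.088, 0.996, -0.0, 0.001]
contact_force: [2.2, -0.7, 1.1]
gripper_width: 0.3
grasp_force: 1.1
```

```bash
python3 k.py
```

```text
clk 32.82 pos [ 595.2 -224.8   51.1] yaw_y 79.95 zax [ 1.4e-03 -4.0e-04 -1.0e+00] w 0.3 F [ 2.2 -0.7  1.1] units [ 3.348e+00 -1.000e-03 -6.762e+00]
rz units -15.008
lid-frame x,y 83.9 -0.1
```

>>> {"api": "apply_moves", "payload": {
  "delta_rot": [
    [0,0,0],
    [0,0,0],
    [0,0,0]
  ],
  "xyz": [
    [0.08,0,0],
    [0.08,0,0],
    [0,0,0]
  ],
  "hand": [1,1,1]
}}

```text
clock: 33.07
position: [594.9, -224.6, 51.5]
ee_rot: [0.087, 0.996, -0.001, 0.005]
contact_force: [9.2, -1.7, -3.8]
gripper_width: -0.1
grasp_force: 4.4
```

>>> {"api": "apply_moves", "payload": {
  "delta_rot": [
    [0,0,0],
    [0,0,0],
    [0,0,0],
    [0,0,0]
  ],
  "xyz": [
    [0.1,0,0],
    [0.1,0,0],
    [0.05,0,0],
    [0,0,0]
  ],
  "hand": [1,1,1,1]
}}

```text
clock: 33.4
position: [594.8, -224.5, 53.1]
ee_rot: [0.086, 0.996, -0.001, 0.012]
contact_force: [18.5, -4.5, -7.6]
gripper_width: -0.2
grasp_force: 9.0
```

```bash
python3 k.py
```

```text
clk 33.4 pos [ 594.8 -224.5   53.1] yaw_y 80.09 zax [ 0.0232 -0.0049 -0.9997] w -0.2 F [18.5 -4.5 -7.6] units [ 3.180e+00 -5.000e-03 -6.755e+00]
rz units -14.985
lid-frame x,y 83.5 0.1
```

>>> {"api": "apply_moves", "payload": {
  "delta_rot": [
    [0,0,0],
    [0,0,0],
    [0,0,0],
    [0,0,0],
    [0,0,0]
  ],
  "xyz": [
    [0.1,0,0],
    [0.1,0,0],
    [0.1,0,0],
    [0.1,0,0],
    [0,0,0]
  ],
  "hand": [1,1,1,1,1]
}}

```text
clock: 33.82
position: [594.1, -224.1, 53.9]
ee_rot: [0.085, 0.996, -0.002, 0.022]
contact_force: [32.7, -10.8, -20.5]
gripper_width: 0.2
grasp_force: 17.1
```

```bash
python3 k.py
```

```text
clk 33.82 pos [ 594.1 -224.1   53.9] yaw_y 80.2 zax [ 0.0436 -0.0087 -0.999 ] w 0.2 F [ 32.7 -10.8 -20.5] units [ 3.009 -0.009 -6.785]
rz units -14.967
lid-frame x,y 82.7 0.3
```

>>> {"api": "apply_moves", "payload": {
  "delta_rot": [
    [0,0,0],
    [0,0,0],
    [0,0,0],
    [0,0,0],
    [0,0,0],
    [0,0,0],
    [0,0,0],
    [0,0,0],
    [0,0,0],
    [0,0,0],
    [0,0,0],
    [0,0,0],
    [0,0,0],
    [0,0,0]
  ],
  "xyz": [
    [-0.7,0,0],
    [-1,0,0],
    [0,0,-1],
    [0,0,-1],
    [0,0,-1],
    [0,0,-1],
    [0,0,-1],
    [0,0,-1],
    [0,1,-1],
    [0,1,0],
    [0,1,0],
    [0,1,0],
    [0,1,0],
    [0,1,0]
  ],
  "hand": [1,1,1,1,1,1,1,1,1,1,1,1,1,1]
}}

```text
clock: 34.98
position: [641.4, -79.9, 224.8]
ee_rot: [0.088, 0.996, -0.0, -0.002]
contact_force: [0.2, -0.0, 0.1]
gripper_width: -0.3
grasp_force: 0.0
```

>>> {"api": "apply_moves", "payload": {
  "delta_rot": [
    [0,0,0],
    [0,0,0],
    [0,0,0],
    [0,0,0],
    [0,0,0],
    [0,0,0],
    [0,0,0],
    [0,0,0]
  ],
  "xyz": [
    [0,1,0],
    [0,1,0],
    [0,1,0],
    [0,1,0],
    [0,1,0],
    [0,1,0],
    [0,0,0],
    [0,0,0]
  ],
  "hand": [1,1,1,1,1,1,1,1]
}}

```text
clock: 35.65
position: [668.0, 67.7, 224.4]
ee_rot: [0.087, 0.996, -0.001, -0.002]
contact_force: [-0.5, -0.5, 0.0]
gripper_width: -0.0
grasp_force: 0.0
```

```bash
python3 - <<'E'
from m import *
L=[]
for c,(x0,y0,x1,y1) in (("side",(275,150,355,230)),("top",(290,190,370,250))):
    p=eyes.get_image(c); save(p,c+"_h"); L.append(cv2.resize(p["frame"][y0:y1,x0:x1,::-1],(400,400*(y1-y0)//(x1-x0)),interpolation=cv2.INTER_CUBIC))
    run(p,(512.6,-210.1),None,92)
    W=cloud(p);H,S,V=cv2.split(cv2.cvtColor(p["frame"],cv2.COLOR_RGB2HSV))
    a=np.radians(-10); ex=np.array([np.cos(a),np.sin(a)]); ey=np.array([-ex[1],ex[0]])
    b=(abs(H.astype(int)-112)<14)&(S>110)&near(W,(512.6,-210.1),130)
    D=W[b][:,:2]-np.array([512.6,-210.1]); u=D@ex; v=D@ey; z=W[b][:,2]
    for n,k in (("front",u<-55),("back",u>55),("left",v>75),("right",v<-75)):
        if k.sum()>2: 
            r=np.abs(u if n in("front","back") else v)[k]; print(c,n,k.sum(),"r",np.percentile(r,[5,50,95]).round(1),"z",np.percentile(z[k],[5,50,95]).round(1))
h=max(i.shape[0] for i in L); L=[cv2.copyMakeBorder(i,0,h-i.shape[0],0,0,0) for i in L]
cv2.imwrite("pics/ch.png",np.hstack(L))
E
```

```text
grip 69 (array([ 504.8, -204.5,  118.8]), np.float64(81.0), array([88., 16.])) (array([ 505.7, -206.9]), array([18. , 86.3]), np.float32(80.8))
 plate 748 (array([ 504.2, -201.3,   91.6]), np.float64(77.0), array([190., 138.])) (array([ 507.4, -209.6]), array([134., 185.]), np.float32(80.6)) 91.5
  clip 123 [ 438.5 -197.9   72.5]
  clip 108 [ 522.7 -116.2   73.5]
side front 123 r [71.3 75.  78.7] z [55.2 71.8 91.6]
side back 7 r [60.1 64.4 67.6] z [85.9 91.  94.2]
side left 108 r [89.9 94.3 98.4] z [51.8 74.1 91.8]
side right 5 r [91.5 96.8 98.5] z [87.4 88.4 92.5]
 grip 108 (array([ 509.2, -211.3,  122.2]), np.float64(80.8), array([80., 15.])) (array([ 510.1, -211.3]), array([14.8, 79. ]), np.float32(80.6))
 plate 1731 (array([ 510.4, -211.4,   93.4]), np.float64(81.4), array([186., 135.])) (array([ 511.6, -212.9]), array([131.8, 183. ]), np.float32(80.9)) 93.4
  clip 80 [ 441.9 -201.5   77.6]
top front 80 r [67.9 71.4 73.9] z [53.9 84.  95.1]
top back 25 r [66.1 67.4 68.7] z [84.8 92.6 96.6]
top left 23 r [89.7 92.2 94.5] z [86.3 90.7 97.6]
top right 13 r [94.1 95.3 97.2] z [87.1 91.8 99.1]
```

View pics/ch.png

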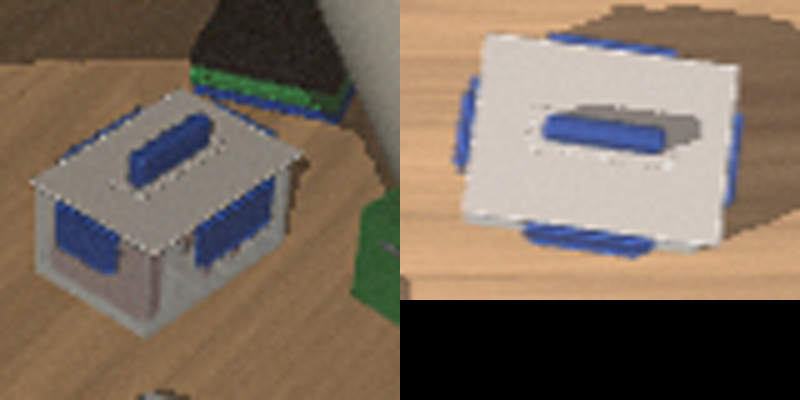

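All four clips look folded down in both views. I'll check the leaf angles numerically from the side camera's depth.

```bash
python3 - <<'E'
from m import *
C=np.array([510.5,-210.5]); a=np.radians(-9.5); ex=np.array([np.cos(a),np.sin(a)]); ey=np.array([-ex[1],ex[0]])
P=[]
for i in range(4):
    p=eyes.get_image("side"); W=cloud(p);H,S,V=cv2.split(cv2.cvtColor(p["frame"],cv2.COLOR_RGB2HSV))
    b=(abs(H.astype(int)-112)<14)&(S>110)&near(W,C,130); P.append(W[b])
W=np.vstack(P); D=W[:,:2]-C
for n,d,e in (("front",-ex,ey),("left",ey,ex)):
    u=D@d; v=D@e; z=W[:,2]; k=(u>(60 if n=="front" else 84))&(z>60)&(z<86)
    A=np.c_[z[k]-75,v[k],np.ones(k.sum())]; c,*_=np.linalg.lstsq(A,u[k],rcond=None); r=u[k]-A@c
    k2=abs(r)<2.5*r.std(); c,*_=np.linalg.lstsq(A[k2],u[k][k2],rcond=None)
    print(n,k.sum(),"rms",r.std().round(2),"dr/dz",c[0].round(3),"skew",c[1].round(3),"r at z75",c[2].round(1),"z range",np.percentile(z[(u>60)&(z<100)],[1,99]).round(1))
E
```

```text
front 285 rms 2.23 dr/dz -0.008 skew 0.004 r at z75 73.2 z range [51.8 94. ]
left 256 rms 2.83 dr/dz 0.039 skew -0.011 r at z75 95.1 z range [52.3 93.1]
```

```bash
python3 -c "
from h import *
print(arm.job_done())"
```

```text
the job is handed in; nothing more can be done
None
```

I handed the job in at about 36 s: the lid is down on the clear box's rim and released, and all four clips are pressed home. The front and left clips measured vertical in the camera depth; I judged the right and back ones from how far they pressed in. The glass, tin and other things were not touched.

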